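# Rack the trowel and hold the sample bin open

### The arm

A 6-joint arm with a two-finger parallel gripper is mounted at the origin on the work surface. World frame = base frame: x ahead of the robot, y to its left, z up, the work surface at z = 0. Lengths are in mm, angles in rad, forces in N, time in s.
With the tool pointing down it reaches from about 275 to 875 mm from the base axis. Payload 12.5 kg.
Tool frame: the origin (TCP) lies where the fingers leave the gripper's body, on its centre line; the fingertips stand 73 mm ahead of it and the grasp point (between the pads) lies 54 mm ahead of it; x points along the fingers, z is the direction in which the jaws open and shut, and the axes are right-handed (so a half turn about x gives the same grasp; the last joint's range is limited). The gripper opens to 85 mm and grips with 20 to 120 N. Pads are 22 mm wide; open, the fingers measure 114 mm over their backs; the gripper's body (76 mm by 85 mm) begins 54 mm behind the grasp point. The pads swing forward as they close: fully open they stand 13 mm farther back than shut.
Start: joints at [1.264, 0.351, 1.652, -0, 1.139, -0.085], TCP at [120.961, 536.52, 303.89] pointing down, gripper open.
Joint ranges: [-2.75, 2.75], [-0.79, 2.1], [0.01, 2.65], [-1.57, 4.71], [0.07, 3.14], [-2.87, 2.87]. Speed limits (rad/s): [2.22, 2.22, 2.79, 3.14, 3.14, 3.14].

### API

Orientations are given as a rotation vector (axis times angle).
In Python, from plant import arm gives the robot as it stands. The module is installed in compiled form; this text tells all that it offers.
- The arm moves only by the tool play_rows, never from a script. Its argument "deltas" is a list of rows, each a list of 3 entries, a list of its own where there are three numbers: the shift along the tool's x, y, z in units of 40 mm (1.0 is 40 mm), then the turn, a rotation vector about the tool's x, y, z in units of 8 degrees (1.0 is 8 degrees), then the gripper command: -1 is fully open, 1 is shut, values between are in proportion. A call has 1 to 10 rows; each row is the pose to reach, as a shift and turn from the pose measured when the call began, along the tool's axes at that moment; what a row does not reach only later rows make up. A row lasts 1/8 s, in which the tool goes at most 62.5 mm and 10.7 degrees, less where a joint would pass 70% of its speed; a pose out of reach is approached as far as the arm can. A call with a gripper value outside its range is refused whole. The fingers move at their own pace and stop on an object; "newtons" is the grip in N (left out, the last holds). Time passes only in rows, so rows that repeat a pose let the fingers close. It gives the time, the measured TCP pose, the force and the opening at its end, in the units of the state.
- arm.observe(): the state, without advancing time (a new reading comes with each control period).
- arm.camera(name): name is "side" or "top" or "wrist"; returns the picture (384x512x3 uint8, red, green, blue); there is no depth.
- arm.camera_info(name): a dict with "vfov" (degrees; the focal length in pixels is half the picture's height over the tangent of half this angle, whatever the lens; pixels are square), "cx", "cy" (the principal point, pixels), "pose" (4x4, takes a point from camera to world coordinates). Camera axes: x right, y down, z forward; pixel columns grow to the right and rows downward; lengths in mm; the calibration is good to about 2 mm. A picture is of the moment at which its call begins: read the wrist's pose just before it. camera_info takes no time and is no camera call; for the wrist camera it gives the pose at the moment of the call.
- arm.hand_in(): hands the job in, once; it reports no verdict.
The state is a dict: "clock": time; "qpos": joint angles; "dq": joint speeds; "effort": joint torques, N m; "tool_pos": TCP position; "tcp_rot": TCP orientation; "force": force on the tool from outside, world axes, zero at the start; "wrist_torque": the same for the moment, N m; "gripper_width": finger opening in mm.
Only numpy, scipy, OpenCV 4.12 (cv2) and the standard library are available. Lean on these libraries where they do the work, as an engineer would, in place of code of your own. Each camera call takes 0.05 s, during which the arm holds its last target. There are 200 camera calls.

### The job

I need both hands in the sample bin, and its lid always falls shut: first clear the orange-handled notched trowel off the lid by sliding it edgewise into the empty bay of the trowel rack, fully home against the back stop, and let go of it while the lid is still shut. Then lift the lid with the gripper and finish while holding it open at 50 degrees from shut, not letting go. Leave the other things on the bench where they are.

Things in the scene. Friction and masses are not known exactly. Their poses are not given: they have to be found in the camera images.
- trowel: notched steel trowel, orange handle, about 0.3 kg, lying plate down on the bin's lid behind the lid's handle. Plate 200 (its x) x 90 (its y) x 3 mm, the same at either end. The handle is a straight bar 116 mm long along x, 28 mm wide in y, from 33 to 63 mm above the plate's underside, on two posts. Origin: centre of the plate's underside; z up
- rack: fixed two-bay trowel rack, 150 (its x) x 236 (its y) mm, 30 mm high at the back stop, mouth facing its own -x (roughly to the robot). Each bay is a pair of rails that take a trowel's plate by its long edges, open on top for the handle. Bay centre lines are 55 mm either side of the rack's; the empty bay is the one to its +y. Origin: centre of the underside
- empty_bay (a point): point on the empty bay's wooden floor, 12 mm above the bench, where the trowel's origin lies when home; either end may go in first. x runs from mouth to back stop (face 100 mm beyond this point), y across the bay, z up. Bay 96 mm wide, 8 mm high under the rails' lips
- bay_mouth (a point): point on the empty bay's floor where its lips begin, 7 mm to -x of point empty_bay; same axes. Ahead of it (-x) are 35 mm of open floor between splayed cheeks, 24 mm high and about 6 mm wider each side at the rack's front edge. Behind it the lips (4 mm thick, top 24 mm above the bench) reach 8 mm in over each long edge of the plate for 115 mm
- lid_handle (a point): middle of the black bar handle on top of the lid near its front edge: round bar 12 mm thick, 120 mm long along the lid's y, its middle 40 mm above the lid's top, free underneath between two posts. Axes turn with the lid: x to the hinge side, y along the bar, z out of the lid's top. It lies 215 mm in front of (-x) and 46 mm above the hinge line in the lid's frame
- lid_hinge (a point): middle of the lid's hinge line, at the rear rim of the bin, 110 mm above the bench; axes turn with the lid: y along the hinge, x to the rear when shut, z up when shut. The front edge of the lid rises as it opens
- lid (a joint): angle of the lid in rad: 0 shut (flat), 50 degrees = 0.873, stopped at 1.25. Blue sheet-steel lid 250 x 352 x 4 mm, about 0.6 kg, its top 116 mm above the bench when shut; it swings freely and always falls shut when let go (about 2 to 4 N at the handle holds it)
- bin: fixed grey steel bin with a blue lid, 240 (its x) x 340 (its y) x 110 mm high without lid, handle side facing its own -x (roughly towards the robot); it holds sealed sample pots. Origin: centre of its underside
- smooth_trowel: smooth steel trowel, 200 x 90 mm plate, black handle, already home in the other bay of the rack; origin under its plate's centre (leave it alone)
- tape_measure: green and black tape measure, 78 x 45 x 72 mm high; origin under its centre (leave it alone)
- grout_jar: jar 90 mm across, 120 mm high, blue cap; origin under its centre (leave it alone)
- squeeze_bottle: white bottle 64 mm across, 190 mm high, red cap; origin under its centre (leave it alone)
- tile_stack: stack of four 150 mm sample tiles, 36 mm high, one piece; origin under its centre (leave it alone)
- mallet: rubber mallet lying on its side, wooden handle, 290 mm long, 60 mm high; origin under the middle of its head (leave it alone)
- grout_float: grout float, yellow pad 240 x 100 mm, blue handle, 76 mm high; origin under its pad's centre (leave it alone)

How it is judged (in metres and radians):
On the way, in this order (a step that is already met when the one before it is completed fails the run):
1. the trowel is fully home in the empty bay and released, the lid still shut (x of trowel in the frame of empty_bay between -0.006 and 0.006 m and y of trowel in the frame of empty_bay between -0.006 and 0.006 m and z of trowel in the frame of empty_bay between -0.004 and 0.006 m and angle between the x axis of trowel and the x axis of empty_bay, either way round below 0.09 rad and angle between trowel's own z axis and vertical below 0.15 rad and contact force between the fingers and trowel below 0.1 N and value of joint lid below 0.06 rad), for 0.2 s.
2. the lid is raised with the fingers (value of joint lid above 0.4 rad and contact force between the fingers and bin above 0.5 N), for 0.1 s.
At the end, for the whole second after the job is handed in: The robot's fingers carry the lid (more than 1 N) and keep it still at 50 degrees from shut, within 6 degrees; the trowel lies untouched and at rest in the empty bay, its plate under the lips, within 6 mm of fully home and within 5 degrees of the rails' direction (x of trowel in the frame of empty_bay between -0.006 and 0.006 m and y of trowel in the frame of empty_bay between -0.006 and 0.006 m and z of trowel in the frame of empty_bay between -0.004 and 0.006 m and angle between the x axis of trowel and the x axis of empty_bay, either way round below 0.09 rad and angle between trowel's own z axis and vertical below 0.15 rad and value of joint lid between 0.768 and 0.978 rad and velocity of joint lid between -0.1 and 0.1 rad/s and contact force between the fingers and bin above 1 N and contact force between each of the arm, the fingers and trowel below 0.1 N and linear speed of trowel below 0.02 m/s); the arm keeps its last pose, push and grip.
It fails at once if another loose thing on the bench or in the rack is moved by more than 25 mm (distance of any of smooth_trowel, tape_measure, grout_jar, squeeze_bottle, tile_stack, mallet, grout_float from where it was at the start of the episode above 0.025 m).
It also fails if it takes over 72 s, if anything falls off the work surface, if the arm or the gripper's body presses on something with over 40 N, if the wrist force passes 120 N, or if a joint passes its speed limit or range.

## Working session

There is one attempt and no reset: what is moved stays moved. The work goes in short steps, Python scripts to look and compute and a tool call to move; the robot and the scene stay as the last step left them, time stands still between calls to the robot, and variables do not carry over. Pictures are saved under pics/ and viewed, about 8 in all and at most 12, crops included, and the job is handed in when it is done.

Besides the shell and the picture viewer there is one more tool, called after "Call:" by a JSON object that holds its "method" and its "body". play_rows: Moves the arm, as the interface text tells. Its arguments: {"type":"object","properties":{"deltas":{"type":"array"},"newtons":{"type":"number"}},"required":["deltas"]}

```bash
mkdir -p pics; cat > h.py <<'E'
import numpy as np, cv2
from scipy.spatial.transform import Rotation as R
from plant import arm
def snap(n,f):
    i=arm.camera_info(n); im=arm.camera(n); cv2.imwrite('pics/'+f,im[:,:,::-1]); return im,i
def K(i): return 192/np.tan(np.radians(i['vfov']/2))
def ray(i,p,z):
    P=np.array(i['pose']); p=np.atleast_2d(p).astype(float)
    d=np.c_[(p[:,0]-i['cx'])/K(i),(p[:,1]-i['cy'])/K(i),np.ones(len(p))]@P[:3,:3].T
    o=P[:3,3]; return o+d*((z-o[2])/d[:,2])[:,None]
def proj(i,X):
    P=np.array(i['pose']); c=(np.atleast_2d(X)-P[:3,3])@P[:3,:3]
    return np.c_[c[:,0]/c[:,2]*K(i)+i['cx'],c[:,1]/c[:,2]*K(i)+i['cy']]
E
python3 - <<'E'
from h import *
np.set_printoptions(precision=3,suppress=True)
for n in ['top','side','wrist']:
    im,i=snap(n,n+'0.png'); print(n,i)
print(arm.observe())
a=cv2.imread('pics/top0.png');b=cv2.imread('pics/side0.png')
cv2.imwrite('pics/w0.png',cv2.resize(a,(800,600),interpolation=cv2.INTER_CUBIC))
E
```

```text
top {'vfov': 46.50817747228729, 'cx': 252.56120209852622, 'cy': 186.22222899015122, 'pose': array([[  -0.018,   -0.991,    0.132,  348.829],
       [  -1.   ,    0.017,   -0.014,   15.753],
       [   0.011,   -0.132,   -0.991, 1864.746],
       [   0.   ,    0.   ,    0.   ,    1.   ]])}
side {'vfov': 47.97333786897284, 'cx': 257.0702590275032, 'cy': 185.9875219462566, 'pose': array([[  -0.994,   -0.082,    0.073,  483.705],
       [  -0.109,    0.643,   -0.758, 1279.956],
       [   0.015,   -0.761,   -0.648, 1211.885],
       [   0.   ,    0.   ,    0.   ,    1.   ]])}
wrist {'vfov': 59.53002786134514, 'cx': 250.90470614145102, 'cy': 193.77862765572345, 'pose': array([[  0.218,   0.923,   0.318,  39.757],
       [  0.976,  -0.206,  -0.073, 554.97 ],
       [ -0.002,   0.326,  -0.945, 372.654],
       [  0.   ,   0.   ,   0.   ,   1.   ]])}
{'clock': 0.15, 'qpos': array([ 1.264,  0.351,  1.652, -0.   ,  1.139, -0.085]), 'dq': array([ 0.001, -0.002, -0.002,  0.001,  0.001, -0.001]), 'effort': array([ -0.   , -50.625, -29.15 ,  -0.   ,   0.003,   0.   ]), 'tool_pos': array([120.898, 536.363, 303.484]), 'tcp_rot': array([-1.045,  1.307,  1.044]), 'force': array([-0.17 , -0.6  , -0.168]), 'wrist_torque': array([ 0.026,  0.001, -0.046]), 'gripper_width': 85.29137619678482}
```

View pics/w0.png

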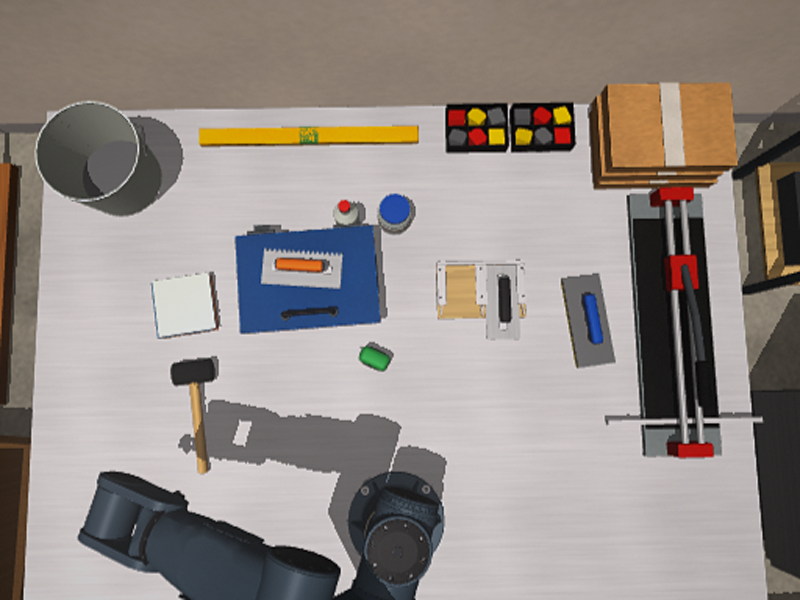

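View pics/side0.png

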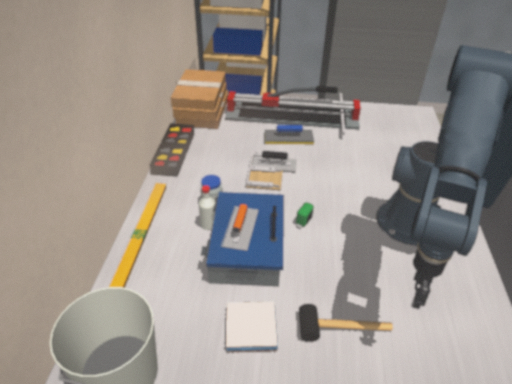

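The top view shows the trowel (handle at about 301,265 in the 800x600 picture) on the blue lid and the lid's bar at (310,312). The rack is at about (480,290), with its wooden empty bay on the left (+y). The side view agrees.

```bash
cat > m.py <<'E'
from h import *
np.set_printoptions(precision=1,suppress=True)
im=cv2.imread('pics/top0.png'); i=arm.camera_info('top'); hsv=cv2.cvtColor(im,cv2.COLOR_BGR2HSV)
def box(name,lo,hi,roi,z):
    m=cv2.inRange(hsv,lo,hi); r=np.zeros_like(m); x0,y0,x1,y1=[int(v*.64) for v in roi]; r[y0:y1,x0:x1]=255; m&=r
    pts=np.argwhere(m)[:,::-1]; W=ray(i,pts,z)[:,:2].astype(np.float32)
    (c,s,a)=cv2.minAreaRect(W); u=np.linalg.svd(W-W.mean(0),full_matrices=False)[2][0]
    print(name,len(pts),'mean',W.mean(0),'rect',c,s,a,'axis deg',np.degrees(np.arctan2(u[1],u[0])))
box('orange',(5,150,120),(15,255,255),(260,240,345,290),179)
box('lid',(100,120,50),(125,255,255),(225,220,395,340),116)
box('bar',(0,0,0),(180,255,50),(270,300,350,322),162)
box('wood',(12,50,100),(30,255,255),(430,250,540,330),12)
box('smoothH',(0,0,0),(180,255,60),(490,262,520,335),70)
box('tape',(50,100,50),(75,255,255),(350,335,400,380),60)
E
python3 m.py
```

```text
orange 198 mean [643.2 225.7] rect (643.39892578125, 226.2210693359375) (108.7271957397461, 26.793819427490234) 85.42890167236328 axis deg -94.75422
lid 4218 mean [613.4 209.6] rect (626.9002685546875, 187.31893920898438) (261.3937072753906, 403.2916564941406) 3.655457019805908 axis deg 96.42211
bar 95 mean [529.4 204.6] rect (528.478759765625, 205.39666748046875) (13.437135696411133, 130.40472412109375) 3.1243319511413574 axis deg -86.11052
wood 784 mean [ 583.8 -192.4] rect (593.3742065429688, -238.67776489257812) (144.6448211669922, 235.5521240234375) 1.214217185974121 axis deg -133.45921
smoothH 202 mean [ 561.9 -292.8] rect (561.844970703125, -292.2653503417969) (28.477550506591797, 110.61795043945312) 87.81678771972656 axis deg -179.65417
tape 192 mean [416.9  47.8] rect (416.2489318847656, 47.69084930419922) (73.81999206542969, 42.995506286621094) 62.49460983276367 axis deg -116.13351
```

```bash
cat >> h.py <<'E'
def down(yaw):  # tool pointing down, jaw (z) axis at yaw deg
    a=np.radians(yaw); x=np.array([0,0,-1.]); z=np.array([np.cos(a),np.sin(a),0]); return np.c_[x,np.cross(z,x),z]
def go(pos,Rt,o=None):
    o=o or arm.observe(); R0=R.from_rotvec(o['tcp_rot']).as_matrix()
    s=R0.T@(np.array(pos)-o['tool_pos'])/40; t=R.from_matrix(R0.T@Rt).as_rotvec(degrees=True)/8
    return np.round(s,3),np.round(t,3)
def st():
    o=arm.observe(); M=R.from_rotvec(o['tcp_rot']).as_matrix()
    print('t',o['clock'],'pos',o['tool_pos'].round(1),'xax',M[:,0].round(3),'jawyaw',np.degrees(np.arctan2(M[1,2],M[0,2])).round(2),'q',o['qpos'].round(2),'F',o['force'].round(1),'w',round(o['gripper_width'],1)); return o
E
python3 - <<'E'
from h import *
st()
for y in (-90,90): print(y,go([520,-184,330],down(y)))
for y in (-4.7,175.3): print(y,go([643,226,330],down(y)))
E
```

```text
t 0.15 pos [120.9 536.4 303.5] xax [-0.    -0.001 -1.   ] jawyaw 77.29 q [ 1.26  0.35  1.65 -0.    1.14 -0.08] F [-0.2 -0.6 -0.2] w 85.3
-90 (array([ -0.651, -13.695, -15.374]), array([ 2.0912e+01, -2.0000e-03,  9.0000e-03]))
90 (array([ -0.651, -13.695, -15.374]), array([-1.588e+00, -6.000e-03, -1.000e-03]))
-4.7 (array([ -0.66 , -14.44 ,  -4.698]), array([ 1.0249e+01, -5.0000e-03,  4.0000e-03]))
175.3 (array([ -0.66 , -14.44 ,  -4.698]), array([-1.2251e+01, -4.0000e-03, -6.0000e-03]))
```

Call:
{"method": "play_rows", "body": {"deltas": [[[-0.65,-13.7,-15.37],[-1.59,0,0],-1],[[-0.65,-13.7,-15.37],[-1.59,0,0],-1],[[-0.65,-13.7,-15.37],[-1.59,0,0],-1],[[-0.65,-13.7,-15.37],[-1.59,0,0],-1],[[-0.65,-13.7,-15.37],[-1.59,0,0],-1],[[-0.65,-13.7,-15.37],[-1.59,0,0],-1],[[-0.65,-13.7,-15.37],[-1.59,0,0],-1],[[-0.65,-13.7,-15.37],[-1.59,0,0],-1],[[-0.65,-13.7,-15.37],[-1.59,0,0],-1],[[-0.65,-13.7,-15.37],[-1.59,0,0],-1]]}}

```text
clock: 1.4
tool_pos: [424.1, -11.5, 323.8]
tcp_rot: [-1.21, 1.21, 1.209]
force: [0.5, 1.5, -0.3]
gripper_width: 85.5
```

```bash
python3 - <<'E'
from h import *
st()
print(go([520,-184,330],down(90)))
E
```

```text
t 1.4 pos [424.1 -11.5 323.8] xax [ 0.    -0.001 -1.   ] jawyaw 89.98 q [-0.14  0.09  1.93 -0.    1.12 -1.71] F [ 0.5  1.5 -0.3] w 85.5
(array([-0.151, -2.399, -4.311]), array([-0.002, -0.005,  0.001]))
```

Call:
{"method": "play_rows", "body": {"deltas": [[[-0.15,-2.4,-4.3],[0,0,0],-1],[[-0.15,-2.4,-4.3],[0,0,0],-1],[[-0.15,-2.4,-4.3],[0,0,0],-1],[[-0.15,-2.4,-4.3],[0,0,0],-1],[[-0.15,-2.4,-4.3],[0,0,0],-1],[[-0.15,-2.4,-4.3],[0,0,0],-1]]}}

```text
clock: 2.15
tool_pos: [519.6, -182.4, 330.0]
tcp_rot: [-1.21, 1.209, 1.21]
force: [0.8, -0.3, 1.0]
gripper_width: 85.3
```

```bash
python3 - <<'E'
from h import *
st()
im,i=snap('wrist','rack.png')
np.save('rack_i.npy',i,allow_pickle=True)
b=cv2.resize(im[:,:,::-1],(800,600),interpolation=cv2.INTER_CUBIC)
for X in [[560,-184,12]]:
    p=proj(i,X)[0]; print(p,p*1.5625)
cv2.imwrite('pics/rackb.png',b)
E
```

```text
t 2.15 pos [ 519.6 -182.4  330. ] xax [-0. -0. -1.] jawyaw 90.04 q [-0.42  0.33  1.62 -0.    1.2  -1.99] F [ 0.8 -0.3  1. ] w 85.3
[249.53692541 186.01572755] [389.90144595 290.6495743 ]
```

View pics/rackb.png

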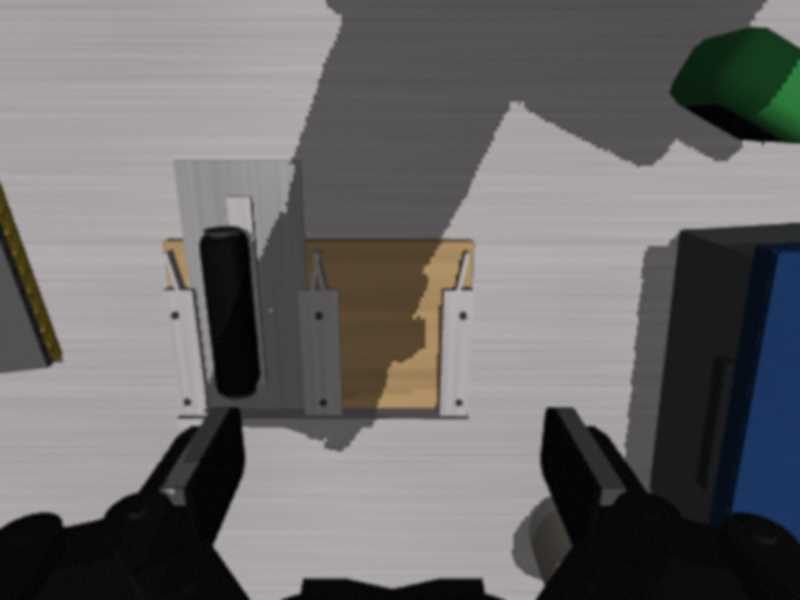

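The wrist view shows the rack. The wood's front edge runs from (164,241) to (473,240), and the lips begin at row ~290. The empty bay lies between the inner lip edges at column ~340 (middle rail) and ~441 (right rail).

```bash
python3 - <<'E'
from h import *
np.set_printoptions(precision=1,suppress=True)
i=np.load('rack_i.npy',allow_pickle=True).item(); im=cv2.imread('pics/rack.png'); s=.64
sat=cv2.cvtColor(im,cv2.COLOR_BGR2HSV)[:,:,1].astype(float)
L=[];Rr=[]
for r in range(192,256,4):
    p=cv2.GaussianBlur(sat,(1,5),0)[r]
    l=np.argmax(np.diff(p[208:228]))+208.5; q=np.argmin(np.diff(p[272:290]))+272.5
    L.append((l,r));Rr.append((q,r))
def line(P,z):
    W=ray(i,np.array(P),z)[:,:2]; k=np.polyfit(W[:,0],W[:,1],1); res=W[:,1]-np.polyval(k,W[:,0]); k=np.polyfit(W[abs(res)<2][:,0],W[abs(res)<2][:,1],1)
    print(np.c_[W,res][::3].tolist() if 0 else '', 'slope deg',np.degrees(k[0]),'y@560,600,640',np.polyval(k,[560,600,640]),'rms',res.std()); return k
a=line(L,24);b=line(Rr,24)
c=lambda P,z: ray(i,np.array(P)*s,z)
print('front wood',c([[165,241],[473,240]],12))
print('lip front',c([[180,290],[319,290],[458,290]],24))
print('screws',c([[175,315],[187,402],[319,316],[323,403],[463,315],[459,403]],24))
print('back',c([[322,414],[453,416]],24), c([[195,417],[340,417],[465,417]],30))
E
```

```text
slope deg 0.13955530479002815 y@560,600,640 [-223.  -222.9 -222.8] rms 0.33687994052255066
 slope deg -0.14788441932739804 y@560,600,640 [-144.9 -145.1 -145.2] rms 0.3243516498756351
front wood [[ 521.3 -352.9   12. ]
 [ 520.  -121.7   12. ]]
lip front [[ 556.1 -341.5   24. ]
 [ 555.8 -237.2   24. ]
 [ 555.5 -132.9   24. ]]
screws [[ 576.1 -347.9   24. ]
 [ 651.2 -348.1   24. ]
 [ 576.6 -238.    24. ]
 [ 651.8 -238.    24. ]
 [ 575.5 -128.2   24. ]
 [ 651.5 -127.9   24. ]]
back [[ 662.  -239.3   24. ]
 [ 663.6 -132.2   24. ]] [[ 661.5 -340.7   30. ]
 [ 661.1 -224.    30. ]
 [ 660.8 -123.4   30. ]]
```

```bash
python3 - <<'E'
from h import *
print(go([643,226,330],down(-4.7)))
E
```

```text
(array([-3.0000e-03, -3.0930e+00,  1.0205e+01]), array([ 1.1845e+01, -3.0000e-03,  4.0000e-03]))
```

Call:
{"method": "play_rows", "body": {"deltas": [[[0,-3.1,10.2],[11.84,0,0],-1],[[0,-3.1,10.2],[11.84,0,0],-1],[[0,-3.1,10.2],[11.84,0,0],-1],[[0,-3.1,10.2],[11.84,0,0],-1],[[0,-3.1,10.2],[11.84,0,0],-1],[[0,-3.1,10.2],[11.84,0,0],-1],[[0,-3.1,10.2],[11.84,0,0],-1],[[0,-3.1,10.2],[11.84,0,0],-1],[[0,-3.1,10.2],[11.84,0,0],-1],[[0,-3.1,10.2],[11.84,0,0],-1]]}}

```text
clock: 3.45
tool_pos: [642.5, 226.8, 330.1]
tcp_rot: [0.063, 1.57, -0.064]
force: [-0.2, -0.3, 0.0]
gripper_width: 85.5
```

```bash
python3 - <<'E'
from h import *
np.set_printoptions(precision=2,suppress=True)
st(); im,i=snap('wrist','tr.png'); np.save('tr_i.npy',i,allow_pickle=True)
cv2.imwrite('pics/trb.png',cv2.resize(im[:,:,::-1],(800,600),interpolation=cv2.INTER_CUBIC))
hsv=cv2.cvtColor(im,cv2.COLOR_RGB2HSV)
m=cv2.inRange(hsv,(5,140,60),(18,255,255)); p=np.argwhere(m)[:,::-1]
W=ray(i,p,179)[:,:2].astype(np.float32); print(len(p),cv2.minAreaRect(W),W.mean(0))
E
```

```text
t 3.45 pos [642.5 226.8 330.1] xax [-0. -0. -1.] jawyaw -4.6 q [ 0.27  0.57  1.24 -0.    1.33  0.35] F [-0.2 -0.3  0. ] w 85.5
5533 ((644.8626708984375, 229.75843811035156), (111.94911193847656, 26.03466033935547), 85.15324401855469) [645.19 233.85]
```

View pics/trb.png

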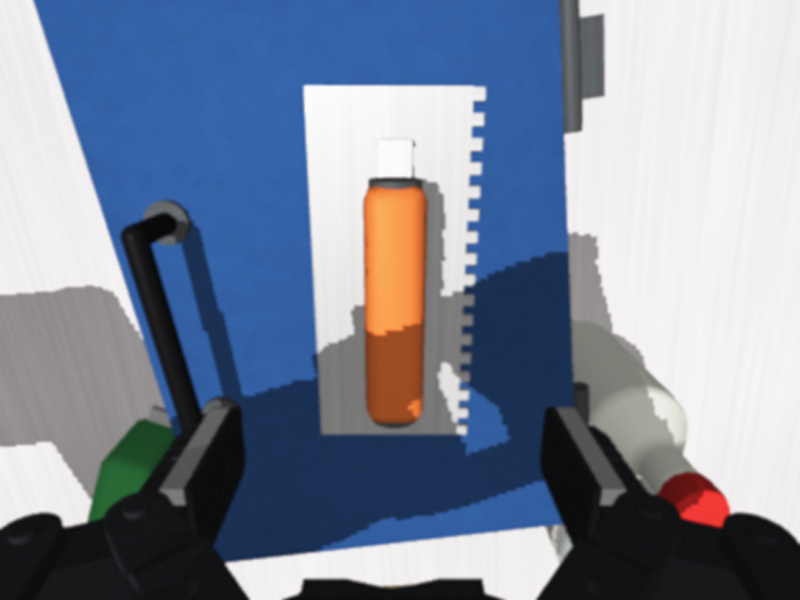

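The trowel's plate corners are at (304,86), (486,86), (468,434) and (320,434), and the handle runs along column ~395. The jaws straddle it.

```bash
python3 - <<'E'
from h import *
np.set_printoptions(precision=2,suppress=True)
i=np.load('tr_i.npy',allow_pickle=True).item()
W=ray(i,np.array([[304,86],[486,86],[468,434],[320,434]])*.64,119); print(W,W.mean(0))
for a,b in ((3,0),(2,1)):
    d=W[b]-W[a]; print(np.linalg.norm(d),np.degrees(np.arctan2(d[1],d[0])))
W2=ray(i,np.array([[395,178],[395,425]])*.64,[170]);print('handle ends',W2)
# bar: ends
print('bar', ray(i,np.array([[132,232],[190,420]])*.64,162))
o=st()
print(go([644.5,228,164+54],down(-4.8)))
E
```

```text
[[608.09 330.54 119.  ]
 [697.85 323.47 119.  ]
 [682.74 124.55 119.  ]
 [591.37 131.72 119.  ]] [645.01 227.57 119.  ]
199.52826463437412 85.19197821330731
199.50004064934615 85.65821261219914
handle ends [[649.71 287.78 170.  ]
 [640.39 166.57 170.  ]]
bar [[527.88 272.33 162.  ]
 [534.17 172.85 162.  ]]
t 3.5 pos [642.7 226.4 330.2] xax [ 0. -0. -1.] jawyaw -4.6 q [ 0.27  0.57  1.24 -0.    1.33  0.35] F [-0.5  0.1 -0.6] w 85.5
(array([2.81, 0.05, 0.04]), array([0.03, 0.  , 0.  ]))
```

Call:
{"method": "play_rows", "body": {"deltas": [[[1.4,0.04,0.05],[0,0,0],-1],[[2.4,0.04,0.05],[0,0,0],-1],[[2.8,0.04,0.05],[0,0,0],-1],[[2.8,0.04,0.05],[0,0,0],-1],[[2.8,0.04,0.05],[0,0,0],1],[[2.8,0.04,0.05],[0,0,0],1],[[2.8,0.04,0.05],[0,0,0],1],[[2.8,0.04,0.05],[0,0,0],1],[[2.8,0.04,0.05],[0,0,0],1],[[2.8,0.04,0.05],[0,0,0],1]], "newtons": 70}}

```text
clock: 4.75
tool_pos: [645.0, 227.8, 219.1]
tcp_rot: [0.063, 1.569, -0.063]
force: [-1.6, -0.3, 7.3]
gripper_width: 27.2
```

Call:
{"method": "play_rows", "body": {"deltas": [[[0,0,0],[0,0,0],1],[[-0.5,0,0],[0,0,0],1],[[-1.5,0,0],[0,0,0],1],[[-2.5,0,0],[0,0,0],1],[[-2.5,0,0],[0,0,0],1],[[-2.5,0,0],[0,0,0],1]]}}

```text
clock: 5.5
tool_pos: [644.5, 227.8, 318.3]
tcp_rot: [0.062, 1.57, -0.063]
force: [-0.4, -0.1, -3.3]
gripper_width: 27.2
```

```bash
python3 - <<'E'
from h import *
np.set_printoptions(precision=2,suppress=True)
st(); im,i=snap('wrist','held.png'); np.save('held_i.npy',i,allow_pickle=True)
cv2.imwrite('pics/heldb.png',cv2.resize(im[:,:,::-1],(800,600),interpolation=cv2.INTER_CUBIC))
E
```

```text
t 5.5 pos [644.5 227.8 318.3] xax [-0. -0. -1.] jawyaw -4.59 q [ 0.27  0.59  1.25 -0.    1.31  0.35] F [-0.4 -0.1 -3.3] w 27.2
```

View pics/heldb.png

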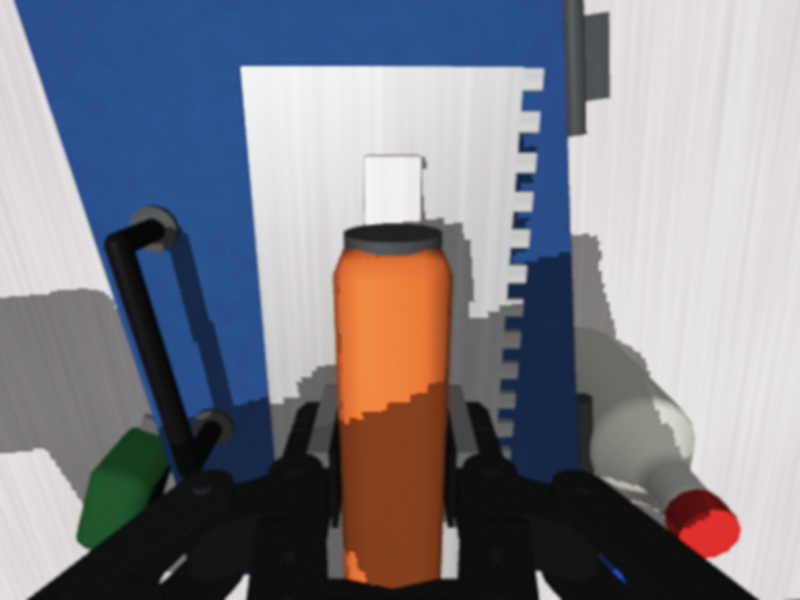

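```bash
python3 - <<'E'
from h import *
np.set_printoptions(precision=2,suppress=True)
i=np.load('held_i.npy',allow_pickle=True).item(); o=arm.observe()
W=ray(i,np.array([[241,67],[544,67],[256,230],[270,380]])*.64,119+99.5)
M=R.from_rotvec(o['tcp_rot']).as_matrix(); T=(W-o['tool_pos'])@M; print(W);print(T,'edge mid',T[:2].mean(0))
d=T[0]-T[3]; print('left edge ang',np.degrees(np.arctan2(d[2],d[1])),'front',np.degrees(np.arctan2(*(T[1]-T[0])[[1,2]])))
for y in (85,90.2,-89.8): print(y,go([480,-183.5,318],down(y)))
E
```

```text
[[609.   330.32 218.5 ]
 [698.11 323.32 218.5 ]
 [605.5  281.88 218.5 ]
 [601.64 227.58 218.5 ]]
[[ 99.11  99.52 -43.39]
 [ 99.01  99.67  45.99]
 [ 99.16  50.96 -43.01]
 [ 99.21  -3.48 -42.51]] edge mid [99.06 99.6   1.3 ]
left edge ang -0.4885148637051909 front 0.09397512131153153
85 (array([  0.01, -10.58,  -3.27]), array([-11.2 ,  -0.01,  -0.  ]))
90.2 (array([  0.01, -10.58,  -3.27]), array([-11.85,  -0.01,  -0.  ]))
-89.8 (array([  0.01, -10.58,  -3.27]), array([10.65, -0.  ,  0.01]))
```

The trowel is held square to the jaws. Its plate's far edge is at row 67, columns 241–544. Next I carry it to a point in front of the mouth.

```bash
python3 - <<'E'
from h import *
print(go([425,-184.5,280],down(90.2)))
E
```

```text
(array([  0.957, -10.711,  -4.642]), array([-1.1848e+01, -1.2000e-02, -1.0000e-03]))
```

Call:
{"method": "play_rows", "body": {"deltas": [[[0,-10.7,-4.64],[-11.85,0,0],1],[[0,-10.7,-4.64],[-11.85,0,0],1],[[0,-10.7,-4.64],[-11.85,0,0],1],[[0,-10.7,-4.64],[-11.85,0,0],1],[[0,-10.7,-4.64],[-11.85,0,0],1],[[0,-10.7,-4.64],[-11.85,0,0],1],[[0,-10.7,-4.64],[-11.85,0,0],1],[[0,-10.7,-4.64],[-11.85,0,0],1],[[0.5,-10.7,-4.64],[-11.85,0,0],1],[[0.95,-10.7,-4.64],[-11.85,0,0],1]]}}

```text
clock: 6.8
tool_pos: [424.2, -184.6, 278.8]
tcp_rot: [-1.212, 1.208, 1.216]
force: [0.2, 0.1, -3.3]
gripper_width: 27.1
```

```bash
python3 - <<'E'
from h import *
o=st();print(go([425,-184.5,117],down(90.2)))
print(go([425,-184.5,150],down(90.2)))
E
```

```text
t 6.8 pos [ 424.2 -184.6  278.8] xax [-0.003  0.    -1.   ] jawyaw 90.33 q [-0.51  0.22  1.89 -0.    1.03 -2.09] F [ 0.2  0.1 -3.3] w 27.1
(array([ 4.046e+00, -3.200e-02,  1.000e-03]), array([ 0.016,  0.   , -0.02 ]))
(array([ 3.221e+00, -2.900e-02,  1.000e-03]), array([ 0.016,  0.   , -0.02 ]))
```

Call:
{"method": "play_rows", "body": {"deltas": [[[1.5,-0.03,0],[0.016,0,-0.02],1],[[2.9,-0.03,0],[0.016,0,-0.02],1],[[3.7,-0.03,0],[0.016,0,-0.02],1],[[4.05,-0.03,0],[0.016,0,-0.02],1],[[4.05,-0.03,0],[0.016,0,-0.02],1],[[4.05,-0.03,0],[0.016,0,-0.02],1]]}}

```text
clock: 7.55
tool_pos: [425.5, -184.8, 117.8]
tcp_rot: [-1.213, 1.207, 1.21]
force: [0.2, 0.6, -2.8]
gripper_width: 27.5
```

```bash
python3 - <<'E'
from h import *
o=st(); snap('wrist','mouth.png'); snap('top','topm.png'); im,_=snap('side','sidem.png')
a=cv2.imread('pics/topm.png')[150:230,260:360]; b=cv2.imread('pics/sidem.png')[135:215,225:325]
c=cv2.imread('pics/mouth.png')
cv2.imwrite('pics/mm.png',np.vstack([np.hstack([cv2.resize(a,(400,300),interpolation=cv2.INTER_CUBIC),cv2.resize(b,(400,300),interpolation=cv2.INTER_CUBIC)]),np.hstack([cv2.resize(c,(400,300)),np.zeros((300,400,3),np.uint8)])]))
E
```

```text
t 7.55 pos [ 425.5 -184.8  117.8] xax [ 0.001 -0.001 -1.   ] jawyaw 90.21 q [-0.51  0.5   2.    0.    0.64 -2.08] F [ 0.2  0.6 -2.8] w 27.5
```

View pics/mm.png

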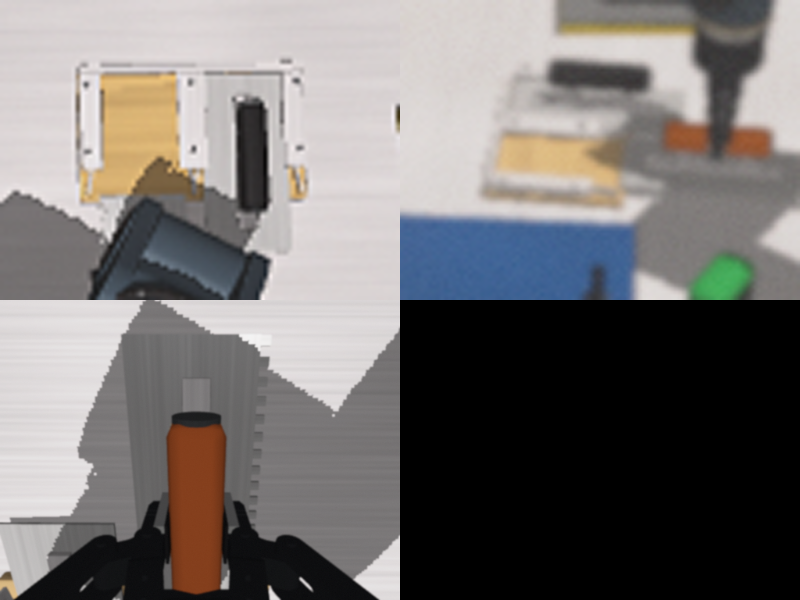

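The trowel hangs level just in front of the mouth, in line with the bay. Now I slide it in.

Call:
{"method": "play_rows", "body": {"deltas": [[[0.02,-0.3,0],[0,0,0],1],[[0.02,-0.6,0],[0,0,0],1],[[0.02,-0.9,0],[0,0,0],1],[[0.02,-1.2,0],[0,0,0],1],[[0.02,-1.5,0],[0,0,0],1],[[0.02,-1.75,0],[0,0,0],1],[[0.02,-1.75,0],[0,0,0],1]]}}

```text
clock: 8.57
tool_pos: [495.9, -184.5, 117.0]
tcp_rot: [-1.214, 1.207, 1.21]
force: [-0.9, 0.2, -2.4]
gripper_width: 26.8
```

```bash
python3 - <<'E'
from h import *
o=st();print(go([555,-184.5,117],down(90.2)))
E
```

```text
t 8.575 pos [ 495.9 -184.5  117. ] xax [ 0.002 -0.001 -1.   ] jawyaw 90.23 q [-0.44  0.58  1.84 -0.    0.72 -2.02] F [-0.9  0.2 -2.4] w 26.8
(array([ 0.002, -1.478, -0.006]), array([ 0.003, -0.007,  0.013]))
```

Call:
{"method": "play_rows", "body": {"deltas": [[[0,-0.3,0],[0,0,0],1],[[0,-0.6,0],[0,0,0],1],[[0,-0.9,0],[0,0,0],1],[[0,-1.2,0],[0,0,0],1],[[0,-1.45,0],[0,0,0],1],[[0,-1.55,0],[0,0,0],1],[[0,-1.55,0],[0,0,0],1]]}}

```text
clock: 9.45
tool_pos: [557.9, -184.2, 117.0]
tcp_rot: [-1.214, 1.207, 1.211]
force: [0.2, -0.5, -2.4]
gripper_width: 27.2
```

Call:
{"method": "play_rows", "body": {"deltas": [[[0,-0.05,0],[0,0,0],1],[[0,-0.1,0],[0,0,0],1],[[0,-0.1,0],[0,0,0],1]]}}

```text
clock: 9.82
tool_pos: [561.5, -184.1, 116.8]
tcp_rot: [-1.213, 1.208, 1.212]
force: [-3.1, -0.4, -1.8]
gripper_width: 27.1
```

Call:
{"method": "play_rows", "body": {"deltas": [[[0,-0.05,0],[0,0,0],1],[[0,-0.05,0],[0,0,0],1],[[0,-0.1,0],[0,0,0],1],[[0,-0.1,0],[0,0,0],1]]}}

```text
clock: 10.32
tool_pos: [562.6, -183.8, 115.9]
tcp_rot: [-1.207, 1.212, 1.219]
force: [-18.2, -2.0, 4.4]
gripper_width: 26.8
```

Call:
{"method": "play_rows", "body": {"deltas": [[[0.02,0,0],[0,0,0],1],[[0.03,0,0],[0,0,0],1],[[0.03,0,0],[0,0,0],-0.3],[[0.03,0,0],[0,0,0],-0.3],[[0.03,0,0],[0,0,0],-0.3],[[0.03,0,0],[0,0,0],-0.3],[[-0.5,0,0],[0,0,0],-0.3],[[-1.5,0,0],[0,0,0],-0.3],[[-2.5,0.5,0],[0,0,0],-0.3],[[-3.5,1,0],[0,0,0],-0.3]]}}

```text
clock: 11.58
tool_pos: [523.2, -184.1, 257.4]
tcp_rot: [-1.207, 1.212, 1.219]
force: [-0.0, -0.2, -0.0]
gripper_width: 55.7
```

```bash
python3 - <<'E'
from h import *
np.set_printoptions(precision=2,suppress=True)
st(); im,i=snap('wrist','home.png'); np.save('home_i.npy',i,allow_pickle=True)
cv2.imwrite('pics/homeb.png',cv2.resize(im[:,:,::-1],(800,600),interpolation=cv2.INTER_CUBIC))
E
```

```text
t 11.575 pos [ 523.2 -184.1  257.4] xax [-0.01  0.   -1.  ] jawyaw 90.21 q [-0.42  0.41  1.68 -0.    1.05 -2.  ] F [-0.  -0.2 -0. ] w 55.7
```

View pics/homeb.png

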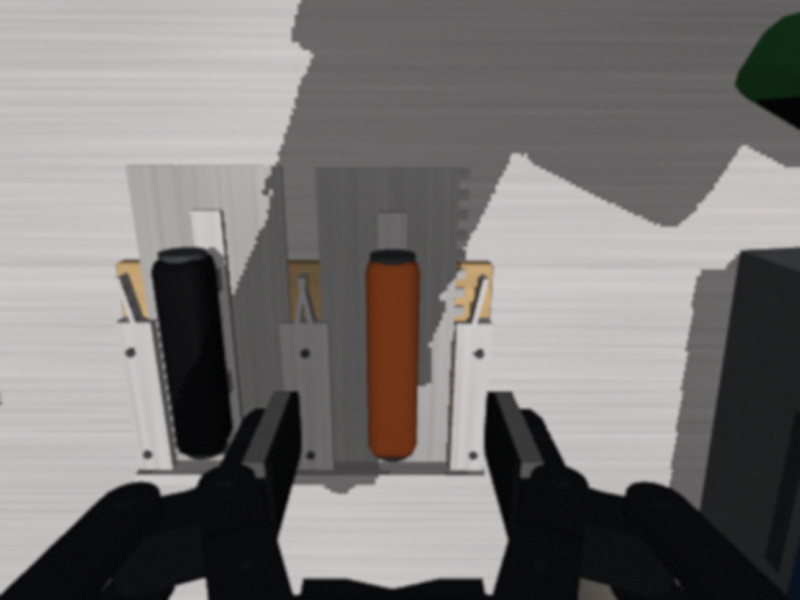

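Both plates sit under the lips. The front edges are at row ~164 (smooth trowel) and ~168 (notched trowel), and the wood's front edge is at row ~261. I'll check how close to home it is.

```bash
python3 - <<'E'
from h import *
np.set_printoptions(precision=1,suppress=True)
i=np.load('home_i.npy',allow_pickle=True).item(); g=cv2.cvtColor(cv2.imread('pics/home.png'),cv2.COLOR_BGR2GRAY).astype(float)
c=lambda P,z: ray(i,np.array(P)*.64,z)
print('smooth',c([[150,164],[260,164]],15),'notched',c([[330,168],[458,167.5]],15))
print('wood',c([[128,261],[305,261],[478,262]],12))
print('lips', c([[137,321],[304,323],[473,321]],24),'back',c([[310,465],[392,465]],30))
print('plate y front', c([[317,168],[469,168]],15).mean(0),'screws',c([[130,352],[305,353],[479,353],[148,454],[310,455],[473,455]],24))
print('handle top', c([[370,265],[417,265],[372,455],[412,455]],70))
print(g[95:112,215],g[95:112,285],g[95:112,140])
E
```

```text
smooth [[ 461.8 -323.5   15. ]
 [ 461.4 -260.1   15. ]] notched [[ 463.5 -219.8   15. ]
 [ 462.8 -145.8   15. ]]
wood [[ 520.1 -346.6   12. ]
 [ 519.5 -237.4   12. ]
 [ 519.6 -130.5   12. ]]
lips [[ 555.1 -340.8   24. ]
 [ 555.9 -237.8   24. ]
 [ 554.1 -133.5   24. ]] back [[ 654.9 -237.6   30. ]
 [ 654.7 -182.9   30. ]]
plate y front [ 463.3 -183.4   15. ] screws [[ 576.  -348.3   24. ]
 [ 576.1 -238.2   24. ]
 [ 575.6 -128.5   24. ]
 [ 651.  -347.7   24. ]
 [ 651.3 -238.4   24. ]
 [ 650.8 -128.2   24. ]]
handle top [[ 506.9 -194.9   70. ]
 [ 506.8 -171.2   70. ]
 [ 619.1 -194.7   70. ]
 [ 619.  -171.7   70. ]]
[104. 102. 102. 103. 103. 104. 105. 104. 103. 102. 102. 100.  92.  89.
  88.  88.  87.] [103. 102. 103. 102. 101. 102. 104. 103. 103. 102.  99.  98.  93.  90.
  92.  91.  90.] [197. 196. 193. 194. 194. 197. 198. 200. 201. 196. 182. 171. 170. 170.
 170. 170. 170.]
```

Measured from the rack's screws, the trowel is centred: y is -183.4 against a bay centre of -183.3. It is also against the stop: the contact was felt at 18 N, and the front edge is level with the smooth trowel's to about 1.5 mm. Next is the lid's bar.

```bash
python3 - <<'E'
from h import *
print(go([531,208,310],down(3.6)))
for t in range(0,51,5):
    a=np.radians(t); print(t,round(-215*np.cos(a)+46*np.sin(a)+215,1),round(215*np.sin(a)+46*np.cos(a)-46,1))
E
```

```text
(array([-1.198, -0.234,  9.814]), array([10.825, -0.021, -0.014]))
0 0.0 0.0
5 4.8 18.6
10 11.3 36.6
15 19.2 54.1
20 28.7 70.8
25 39.6 86.6
30 51.8 101.3
35 65.3 115.0
40 79.9 127.4
45 95.5 138.6
50 112.0 148.3
```

Call:
{"method": "play_rows", "body": {"deltas": [[[-1.2,0,1],[0,0,0],-1],[[-1.2,-0.23,9.8],[10.82,0,0],-1],[[-1.2,-0.23,9.8],[10.82,0,0],-1],[[-1.2,-0.23,9.8],[10.82,0,0],-1],[[-1.2,-0.23,9.8],[10.82,0,0],-1],[[-1.2,-0.23,9.8],[10.82,0,0],-1],[[-1.2,-0.23,9.8],[10.82,0,0],-1],[[-1.2,-0.23,9.8],[10.82,0,0],-1],[[-1.2,-0.23,9.8],[10.82,0,0],-1],[[-1.2,-0.23,9.8],[10.82,0,0],-1]]}}

```text
clock: 12.88
tool_pos: [530.8, 207.9, 309.9]
tcp_rot: [-0.047, 1.573, 0.046]
force: [-0.5, 0.0, -0.2]
gripper_width: 85.3
```

Call:
{"method": "play_rows", "body": {"deltas": [[[0,0,0],[0,0,0],-1],[[0,0,0],[0,0,0],-1]]}}

```text
clock: 13.12
tool_pos: [530.8, 207.8, 309.8]
tcp_rot: [-0.049, 1.573, 0.048]
force: [0.4, -0.1, -0.5]
gripper_width: 85.4
```

```bash
python3 - <<'E'
from h import *
st(); im,i=snap('wrist','bar.png'); np.save('bar_i.npy',i,allow_pickle=True)
cv2.imwrite('pics/barb.png',cv2.resize(im[:,:,::-1],(800,600),interpolation=cv2.INTER_CUBIC))
E
```

```text
t 13.125 pos [530.8 207.8 309.8] xax [-0.003 -0.001 -1.   ] jawyaw 3.54 q [0.29 0.38 1.59 0.   1.17 0.23] F [ 0.4 -0.1 -0.5] w 85.4
```

View pics/barb.png

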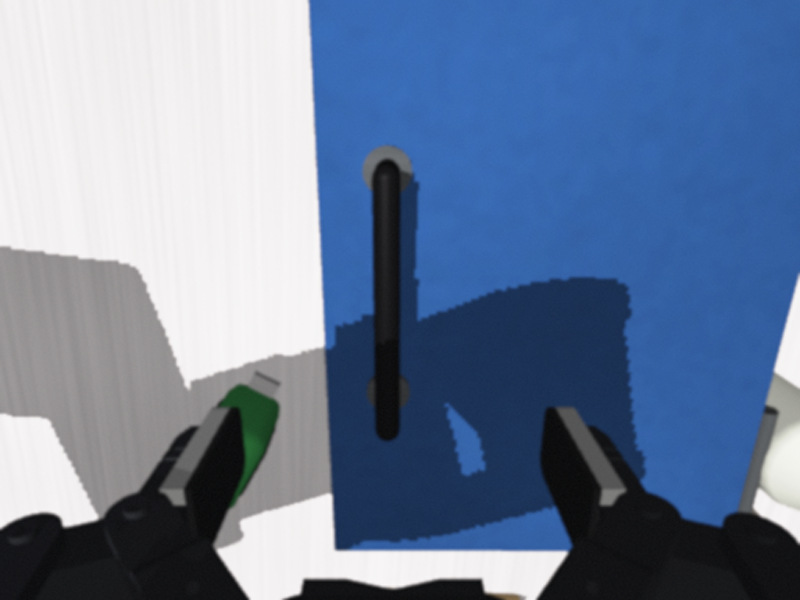

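The bar runs straight along the tool at column 387, rows 162–440, roughly centred between the jaws. The lid is shut.

```bash
python3 - <<'E'
from h import *
np.set_printoptions(precision=1,suppress=True)
i=np.load('bar_i.npy',allow_pickle=True).item()
W=ray(i,np.array([[387,162],[387,440]])*.64,159); print(W,W.mean(0))
d=W[0]-W[1];print(np.linalg.norm(d),np.degrees(np.arctan2(d[1],d[0])))
c=W.mean(0); print(go([c[0],c[1],156+54],down(3.6)))
E
```

```text
[[525.1 276.2 159. ]
 [533.  145.  159. ]] [529.  210.6 159. ]
131.3803134153215 93.46189947688455
(array([ 2.5,  0.1, -0. ]), array([-0., -0.,  0.]))
```

Call:
{"method": "play_rows", "body": {"deltas": [[[1.2,0.05,0],[0,0,0],-1],[[2.2,0.05,0],[0,0,0],-1],[[2.5,0.05,0],[0,0,0],-1],[[2.5,0.05,0],[0,0,0],1],[[2.5,0.05,0],[0,0,0],1],[[2.5,0.05,0],[0,0,0],1],[[2.5,0.05,0],[0,0,0],1],[[2.5,0.05,0],[0,0,0],1],[[2.5,0.05,0],[0,0,0],1],[[2.5,0.05,0],[0,0,0],1]], "newtons": 40}}

```text
clock: 14.42
tool_pos: [528.2, 209.7, 210.2]
tcp_rot: [-0.05, 1.579, 0.047]
force: [-16.5, -1.8, 13.2]
gripper_width: 11.0
```

```bash
python3 - <<'E'
from h import *
o=st(); p=o['tool_pos']
for t in range(5,51,5):
    a=np.radians(t); dx=-215*np.cos(a)+46*np.sin(a)+215; dz=215*np.sin(a)+46*np.cos(a)-46
    print(t,go(p+[dx*np.cos(np.radians(3.6)),dx*np.sin(np.radians(3.6)),dz],down(3.6),o))
E
```

```text
t 14.425 pos [528.2 209.7 210.2] xax [-0.009 -0.002 -1.   ] jawyaw 3.54 q [0.3  0.5  1.68 0.   0.97 0.23] F [-16.5  -1.8  13.2] w 11.0
5 (array([-0.465, -0.   ,  0.116]), array([-0.008, -0.066,  0.009]))
10 (array([-0.918, -0.001,  0.273]), array([-0.008, -0.066,  0.009]))
15 (array([-1.356e+00, -1.000e-03,  4.680e-01]), array([-0.008, -0.066,  0.009]))
20 (array([-1.776e+00, -1.000e-03,  7.010e-01]), array([-0.008, -0.066,  0.009]))
25 (array([-2.173e+00, -2.000e-03,  9.700e-01]), array([-0.008, -0.066,  0.009]))
30 (array([-2.545e+00, -2.000e-03,  1.272e+00]), array([-0.008, -0.066,  0.009]))
35 (array([-2.890e+00, -2.000e-03,  1.605e+00]), array([-0.008, -0.066,  0.009]))
40 (array([-3.204e+00, -2.000e-03,  1.967e+00]), array([-0.008, -0.066,  0.009]))
45 (array([-3.486e+00, -2.000e-03,  2.355e+00]), array([-0.008, -0.066,  0.009]))
50 (array([-3.732e+00, -1.000e-03,  2.767e+00]), array([-0.008, -0.066,  0.009]))
```

Call:
{"method": "play_rows", "body": {"deltas": [[[-0.23,0,0.04],[0,0,0],1],[[-0.47,0,0.12],[0,0,0],1],[[-0.7,0,0.19],[0,0,0],1],[[-0.92,0,0.27],[0,0,0],1],[[-1.14,0,0.37],[0,0,0],1],[[-1.36,0,0.47],[0,0,0],1],[[-1.57,0,0.58],[0,0,0],1],[[-1.78,0,0.7],[0,0,0],1],[[-1.98,0,0.83],[0,0,0],1],[[-2.17,0,0.97],[0,0,0],1]]}}

```text
clock: 15.68
tool_pos: [566.7, 212.1, 297.4]
tcp_rot: [-0.05, 1.584, 0.047]
force: [-14.2, -1.5, 4.9]
gripper_width: 10.3
```

```bash
python3 - <<'E'
from h import *
o=st(); p0=np.array([528.5,209.7,210.2]); 
for t in range(25,51,5):
    a=np.radians(t); dx=-215*np.cos(a)+46*np.sin(a)+215; dz=215*np.sin(a)+46*np.cos(a)-46
    q=p0+[dx*np.cos(np.radians(3.6)),dx*np.sin(np.radians(3.6)),dz]
    print(t,q.round(1),go(q,down(3.6),o))
E
```

```text
t 15.675 pos [566.7 212.1 297.4] xax [-0.013 -0.003 -1.   ] jawyaw 3.54 q [0.28 0.46 1.5  0.   1.19 0.22] F [-14.2  -1.5   4.9] w 10.3
25 [568.  212.2 296.8] (array([ 0.015, -0.001,  0.034]), array([-0.007, -0.096,  0.012]))
30 [580.2 213.  311.5] (array([-0.358, -0.001,  0.334]), array([-0.007, -0.096,  0.012]))
35 [593.6 213.8 325.2] (array([-0.704, -0.001,  0.666]), array([-0.007, -0.096,  0.012]))
40 [608.2 214.7 337.6] (array([-1.020e+00, -1.000e-03,  1.027e+00]), array([-0.007, -0.096,  0.012]))
45 [623.8 215.7 348.8] (array([-1.303, -0.002,  1.414]), array([-0.007, -0.096,  0.012]))
50 [640.3 216.7 358.5] (array([-1.552, -0.002,  1.824]), array([-0.007, -0.096,  0.012]))
```

Call:
{"method": "play_rows", "body": {"deltas": [[[-0.2,0,0.12],[0,0,0],1],[[-0.39,0,0.3],[0,0,0],1],[[-0.56,0,0.46],[0,0,0],1],[[-0.74,0,0.63],[0,0,0],1],[[-0.9,0,0.81],[0,0,0],1],[[-1.06,0,1.0],[0,0,0],1],[[-1.2,0,1.2],[0,0,0],1],[[-1.34,0,1.39],[0,0,0],1],[[-1.46,0,1.59],[0,0,0],1],[[-1.58,0,1.8],[0,0,0],1]]}}

```text
clock: 16.92
tool_pos: [639.5, 216.7, 362.0]
tcp_rot: [-0.05, 1.583, 0.047]
force: [-4.0, -0.0, 1.4]
gripper_width: 10.2
```

Call:
{"method": "play_rows", "body": {"deltas": [[[0,0,0],[0,0,0],1],[[0,0,0],[0,0,0],1],[[0,0,0],[0,0,0],1],[[0,0,0],[0,0,0],1]]}}

```text
clock: 17.42
tool_pos: [639.4, 216.7, 361.9]
tcp_rot: [-0.05, 1.583, 0.047]
force: [-1.5, 0.0, -2.9]
gripper_width: 10.6
```

```bash
python3 - <<'E'
from h import *
st(); snap('wrist','l1.png'); snap('side','l2.png'); snap('top','l3.png')
a=cv2.resize(cv2.imread('pics/l1.png'),(400,300)); b=cv2.resize(cv2.imread('pics/l2.png')[110:305,150:410],(400,300),interpolation=cv2.INTER_CUBIC)
c=cv2.resize(cv2.imread('pics/l3.png')[120:270,140:340],(400,300),interpolation=cv2.INTER_CUBIC)
cv2.imwrite('pics/l.png',np.vstack([np.hstack([a,b]),np.hstack([c,0*c])]))
E
```

```text
t 17.425 pos [639.4 216.7 361.9] xax [-0.013 -0.002 -1.   ] jawyaw 3.55 q [0.26 0.55 1.21 0.   1.4  0.2 ] F [-1.5  0.  -2.9] w 10.6
```

View pics/l.png

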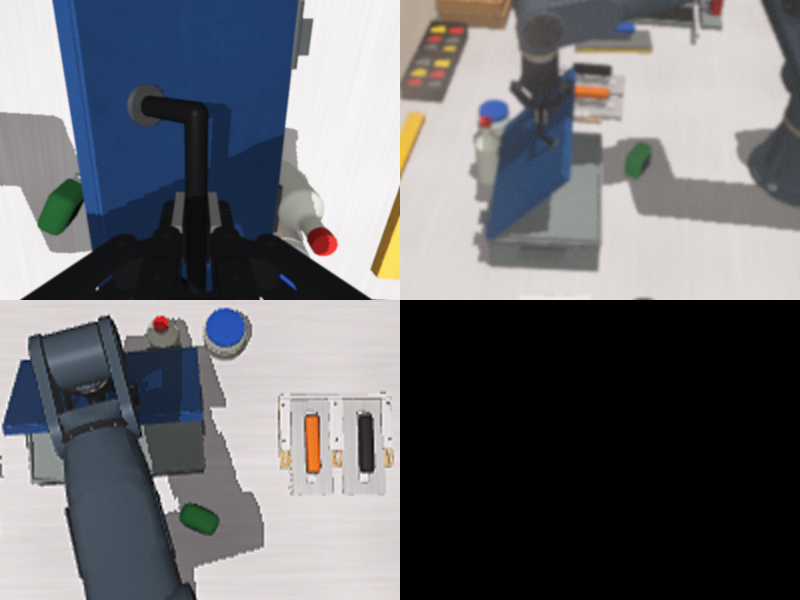

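The jaws hold the bar and the lid stands open. The orange trowel is in the rack next to the black one. The chord of the tool's travel gives about 50.7°. I'll cross-check that with the visible lid corners in the top view at about (142.5,186) and (239,180).

```bash
python3 - <<'E'
from h import *
np.set_printoptions(precision=1,suppress=True)
i=arm.camera_info('top'); y=np.radians(3.6); H=np.array([743.6,223.1,110]); ex=np.array([np.cos(y),np.sin(y),0]); ey=np.array([-np.sin(y),np.cos(y),0]); ez=np.array([0,0,1.])
for t in (40,45,50,55,60):
    a=np.radians(t); lx=np.cos(a)*ex-np.sin(a)*ez; lz=np.sin(a)*ex+np.cos(a)*ez
    print(t,proj(i,[H-245*lx+s*176*ey+4*lz for s in (1,-1)]).ravel())
st()
E
```

```text
40 [142.9 191.8 240.8 184. ]
45 [141.6 187.2 240.4 179.4]
50 [140.5 182.1 240.  174.3]
55 [139.4 176.8 239.6 169. ]
60 [138.4 171.2 239.1 163.3]
t 17.575 pos [639.4 216.7 361.9] xax [-0. -0. -1.] jawyaw 3.55 q [0.3 0.6 1.2 0.  1.4 0.2] F [-2.4 -0.3 -3. ] w 10.3
```

```bash
python3 - <<'E'
import cv2
a=cv2.imread('pics/l3.png')
for c in (148,235): print(c,[(r,a[r,c].tolist()) for r in range(168 if c>200 else 172,192,1)])
E
```

```text
148 [(172, [88, 56, 41]), (173, [88, 57, 40]), (174, [87, 56, 39]), (175, [87, 57, 40]), (176, [88, 57, 41]), (177, [87, 57, 40]), (178, [86, 57, 39]), (179, [87, 58, 42]), (180, [87, 58, 41]), (181, [89, 58, 41]), (182, [106, 66, 43]), (183, [125, 74, 45]), (184, [120, 71, 44]), (185, [119, 71, 44]), (186, [125, 79, 49]), (187, [172, 151, 142]), (188, [222, 224, 233]), (189, [218, 218, 224]), (190, [219, 219, 226]), (191, [222, 221, 227])]
235 [(168, [84, 51, 32]), (169, [85, 51, 33]), (170, [85, 52, 33]), (171, [84, 51, 32]), (172, [84, 51, 33]), (173, [84, 51, 33]), (174, [79, 49, 32]), (175, [78, 49, 33]), (176, [110, 64, 36]), (177, [124, 72, 38]), (178, [124, 71, 38]), (179, [121, 71, 39]), (180, [101, 72, 53]), (181, [74, 76, 75]), (182, [76, 77, 75]), (183, [76, 75, 73]), (184, [75, 75, 73]), (185, [74, 74, 70]), (186, [75, 74, 72]), (187, [74, 74, 71]), (188, [74, 73, 71]), (189, [75, 73, 71]), (190, [73, 71, 69]), (191, [73, 72, 71])]
```

The front lip is the strip below the lid's top edge. That edge is at row 182 (column 148) and 175.5 (column 235). At 50° I predicted about 181.6 and 174.8, so the lid is at roughly 49–51°.

```bash
python3 - <<'E'
from h import *
st(); print(arm.hand_in())
E
```

```text
t 17.575 pos [639.4 216.7 361.9] xax [-0.013 -0.002 -1.   ] jawyaw 3.55 q [0.26 0.55 1.21 0.   1.4  0.2 ] F [-2.4 -0.3 -3. ] w 10.3
the job is handed in; nothing more can be done
None
```

The trowel is in the empty bay and released, and I handed the job in with the gripper holding the lid open at about 50°. That was at 17.6 s of the 72 s allowed. The hand-in reports no verdict.

- **Trowel:** I slid it in edgewise until it met the back stop at about 18 N, then let go while the lid was still shut. In the wrist view it sat centred in the bay to about 0.1 mm. Its front edge read about 1.5 mm further in than nominal, which is within the camera error.
- **Lid:** Three checks agree on the angle: the chord of the tool's travel gives 50.7°, the bar's position relative to the hinge gives 50.1°, and the lid's edge in the top view gives about 49.5–50°. My first reading of the lid's corners gave about 46°, because I had measured the front lip instead of the top edge.
- **Force at the end:** The wrist reads about 3 N downward, which fits the lid's weight being carried. The fingers are 10 mm apart on the bar.
- **Other things on the bench:** In the last pictures none looked moved, but I did not measure them again.

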